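# Third hand at the frame jig

### The arm

A 6-joint arm with a two-finger parallel gripper is mounted at the origin on the work surface. World frame = base frame: x ahead of the robot, y to its left, z up, the work surface at z = 0. Lengths are in m, angles in degrees, forces in N, time in s.
With the tool pointing down it reaches from about 0.375 to 0.9 m from the base axis. Payload 3.1 kg.
Tool frame: the origin (TCP) lies on the centre line of the jaws, within the pads' length; the fingertips stand 17 mm ahead of it and the grasp point (between the pads) lies 2 mm behind it; z points along the fingers, y is the line along which they close (so a half turn about z gives the same grasp; the last joint's range is limited). The gripper opens to 87 mm and grips with 3 to 60 N. Pads are 19 mm wide; open, the fingers measure 117 mm over their backs; the gripper's body (75 mm by 190 mm) begins 51 mm behind the grasp point.
Start: joints at [-74.972, 30.224, 82.088, -0, 67.689, -10.227], TCP at [0.267, -0.565, 0.24] pointing down, gripper open.
Joint ranges: [-176.69, 176.69], [-43.24, 126.21], [12.49, 139.97], [-82, 262], [0, 151.66], [-163.58, 163.58]. Speed limits (degrees/s): [159.86, 159.86, 180, 180, 180, 180].

### API

Orientations are given as a 3x3 rotation matrix whose columns are the frame's x, y, z axes.
In Python, from rig import bot, imaging, finder gives the robot as it stands. The module is installed in compiled form; this text tells all that it offers.
- The arm moves only by the tool play_rows, never from a script. Its argument "motion" is a list that holds one entry, the list of rows, each a list of 6 numbers: the shift along the tool's x, y, z in m, then the turn, a rotation vector about the tool's x, y, z in degrees. In form: [[[dx, dy, dz, wx, wy, wz], ...]]. A call has 1 to 8 rows; each row is the pose to reach, as a shift and turn from the pose commanded when the call began, along the tool's axes at that moment; what a row does not reach only later rows make up. A row lasts 1/12 s, in which the tool goes at most 41.7 mm and 7.16 degrees, less where a joint would pass 70% of its speed; a pose out of reach is approached as far as the arm can. A call with a gripper value outside its range is refused whole. "fingers" is the finger opening in m, from 0 to 0.087, set as the call begins (left out, the last holds). The fingers move at their own pace and stop on an object; the grip force is fixed at half the most. Time passes only in rows, so rows that repeat a pose let the fingers close. It gives the time, the measured TCP pose, the force, the opening and the grip force at its end, in the units of the state.
- bot.read_state(): the state, without advancing time (a new reading comes with each control period).
- imaging.capture(name): name is "scene" or "top" or "wrist"; returns a dict with "frame" (420x560x3 uint8, red, green, blue), "camera_matrix" (3x3 intrinsics, pixels), "R" (3x3) and "t" (3): a world point X has camera coordinates R X + t. Camera axes: x right, y down, z forward; pixel columns grow to the right and rows downward; lengths in m; the calibration is good to about 2 mm. A picture is of the moment at which its call begins. There is no depth.
- bot.hand_in(): hands the job in; it is judged then, once.
Trained networks look in the newest picture that a camera, given by its name, has taken for a name from the list of things; names that differ only in an ending like _2 or _b are one class to them, and where a whole thing is asked for, a point or a joint stands for the part that bears it (a point fixed in the world has none). Each returns a list of dicts, best first, with "confidence" (0 to 1); they miss things now and then, are a little off and sometimes report something else, mostly with a low value. They report only what shows in the picture. A call takes as long as a camera call.
- finder.recognise(camera, name): "at" ([x, y, z] in m, in world coordinates, good to about 4 mm: the middle of the surface that is visible of it).
- finder.outline_of(camera, name): "pixels" (420x560 bool, what is visible of it).
The state is a dict: "time_s": time; "joint_positions": joint angles; "qvel": joint speeds; "tau": joint torques, N m; "position": TCP position; "tcp_rot": TCP orientation; "force": force on the tool from outside, world axes, zero at the start; "moment": the same for the moment, N m; "opening": opening from 0.0 (shut) to 1.0 (fully open); "grasp_force": force on a finger pad.
Only numpy, scipy, OpenCV 4.12 (cv2) and the standard library are available. Lean on these libraries where they do the work, as an engineer would, in place of code of your own. Each camera call takes 0.05 s, during which the arm holds its last target. There are 200 camera calls.

### The job

A stool's leg is clamped across the far end of the assembly jig, and a workmate is about to screw a rail to it from behind. Take the longer of the two loose rails, lay it flat on the jig with its edge against the fence, slide it end first under the hold-down bar until it butts square against the leg, without ramming it, and leave the other things on the bench where they are. Hold it there with a steady push of about 12 newtons on the leg (6 to 18 will do) for three seconds, and finish still holding and pushing it; do not let go.

Things in the scene. Friction and masses are not known exactly. Their poses are not given: they have to be found in the camera images.
- jig: Assembly jig, rigid, fixed to the bench: T-shaped plywood base 12 mm thick, 160 mm wide (x) for y -165 to 80 mm, then 290 mm wide up to y 210 mm. Origin on the bench surface under the base, z up; the rail's way is along its +y, over x = 0. Nothing stands on the base at y below -38 mm. Two toggle clamps hold the leg's ends at x = +-105 mm, y 100 to 295 mm, up to z 95 mm.
- fence (a point): Middle of the lower edge of the fence's guiding face: jig x -22.5, y 30, z 12 mm; axes as the jig's, the face looks to +x. The fence is a wooden strip 30 mm wide, 26 mm high above the base, from jig y -38 to +98 mm.
- bar (a point): Point on the underside of the hold-down bar: jig x 0, y 47, z 38 mm; axes as the jig's. The wooden bar is 30 mm wide (jig y 32 to 62), 20 mm thick, and crosses the rail's way; its two black star knobs reach up to z 85 mm. It rests on the fence and on a spacer block at jig x 39.5 to 69.5, y 30 to 64 mm: the opening under it is 62 mm wide (from the fence) and 26 mm high above the base.
- leg: Stool leg, pine, 270 mm along the jig's x, 32 mm thick along y, 45 mm high, lying on the jig's base and clamped there, rigid. Origin at the centre of its underside, axes parallel to the jig's; its inner face, which the rail's end butts against, is at jig y = 100 mm (leg y = -16 mm). A rail butted to it and seated on the fence has its centre at jig x = 0, y = -30 mm.
- rail: The longer rail: plain pine strip 260 mm long (its y), 45 mm wide (its x), 21 mm thick, about 130 g, lying flat loose on the bench. Origin at the centre of its underside, z up. Both ends are alike, so either may go forward. Wood on wood: sliding on the jig, lightly pressed to base and fence, it drags with 1 to 4 N.
- short_rail: The shorter rail, a bystander: the same section, 160 mm long (its y), loose on the bench. Origin at the centre of its underside.
- rotary_tool: Bystander: grey rotary tool lying on the bench, about 230 mm long (its x), 50 mm thick. Origin under the middle of its body.
- try_square: Bystander: try square lying flat, dark wooden stock 115 mm long (its y) and steel blade reaching 160 mm along its +x, 18 mm high. Origin under the middle of the stock.

How it is judged:
By the outcome, as a careful person would: the job done as asked, in the order asked, and still so for the second after the job is handed in, while the arm keeps its last pose, push and grip.
It also fails if it takes over 64 s, if anything falls off the work surface, if the arm or the gripper's body presses on something with over 40 N, if the wrist force passes 120 N, or if a joint passes its speed limit or range.

## Working session

There is one attempt and no reset: what is moved stays moved. The work goes in short steps, Python scripts to look and compute and a tool call to move; the robot and the scene stay as the last step left them, time stands still between calls to the robot, and variables do not carry over. Pictures are saved under pics/ and viewed, at most 10 in all, crops included, and the job is handed in when it is done.

Besides the shell and the picture viewer there is one more tool, called after "Emit:" as name([rows], argument=value, ...), one row to a line, values as JSON. play_rows: Moves the arm, as the interface text tells. Its arguments: {"type":"object","properties":{"motion":{"type":"array"},"fingers":{"type":"number"}},"required":["motion"]}

```bash
mkdir -p pics; python3 - <<'E'
from rig import bot, imaging, finder
import cv2, numpy as np
for c in ["top","scene"]:
    d=imaging.capture(c); cv2.imwrite(f"pics/{c}0.png",d["frame"][:,:,::-1])
    print(c,np.round(d["camera_matrix"],1).tolist(),np.round(d["R"],3).tolist(),np.round(d["t"],3).tolist())
    for n in ["jig","fence","bar","leg","rail","short_rail","rotary_tool","try_square"]:
        print(n,[(np.round(r["at"],3).tolist(),round(r["confidence"],2)) for r in finder.recognise(c,n)[:3]])
s=bot.read_state(); print({k:np.round(v,3).tolist() for k,v in s.items()})
E
```

```text
top [[381.1, 0.0, 277.8], [0.0, 381.1, 213.3], [0.0, 0.0, 1.0]] [[0.255, -0.967, 0.003], [-0.944, -0.25, -0.214], [0.207, 0.052, -0.977]] [-0.129, 0.571, 0.686]
jig [([0.59, 0.252, 0.01], 0.72)]
fence [([0.59, 0.252, 0.014], 0.92)]
bar [([0.593, 0.251, 0.009], 0.7)]
leg [([0.57, 0.287, 0.062], 0.9)]
rail [([0.461, -0.26, 0.023], 0.79)]
short_rail [([0.609, -0.261, 0.023], 0.81)]
rotary_tool [([0.738, -0.063, 0.039], 0.69), ([0.59, 0.251, 0.013], 0.26)]
try_square [([0.308, 0.057, 0.011], 0.61)]
scene [[518.1, 0.0, 277.8], [0.0, 518.1, 205.3], [0.0, 0.0, 1.0]] [[-0.557, 0.83, 0.011], [0.46, 0.32, -0.829], [-0.692, -0.456, -0.56]] [0.309, -0.211, 1.471]
jig [([0.631, 0.286, 0.013], 0.57)]
fence [([0.634, 0.287, 0.011], 0.84)]
bar [([0.632, 0.284, 0.01], 0.8)]
leg [([0.62, 0.304, 0.055], 0.88)]
rail [([0.465, -0.246, 0.024], 0.95)]
short_rail [([0.622, -0.246, 0.02], 0.87)]
rotary_tool [([0.768, -0.055, 0.036], 0.92)]
try_square [([0.366, 0.061, 0.008], 0.69)]
{'time_s': 0.9, 'joint_positions': [-74.97, 30.221, 82.089, -0.0, 67.691, -10.227], 'qvel': [0.077, 0.003, -0.145, 0.019, -0.113, 0.008], 'tau': [0.0, -44.0, -17.699, 0.063, 0.05, -0.0], 'position': [0.267, -0.565, 0.24], 'tcp_rot': [[0.904, 0.427, -0.0], [0.427, -0.904, 0.0], [-0.0, -0.0, -1.0]], 'force': [-0.667, 0.471, -0.116], 'moment': [0.015, -0.013, 0.017], 'grasp_force': 0.0, 'opening': 1.003}
```

View pics/top0.png

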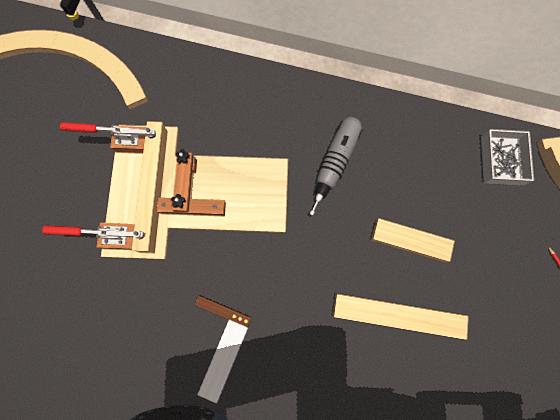

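View pics/scene0.png

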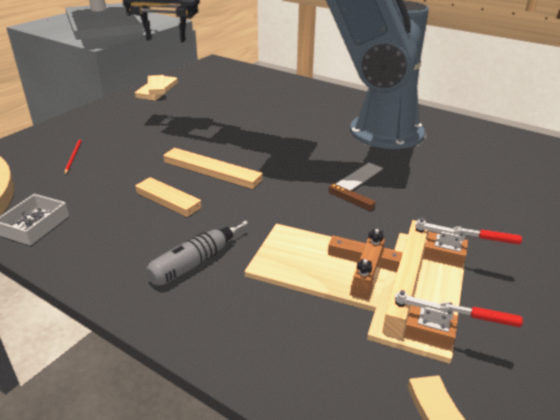

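Top view: the long rail spans about (335,295)–(468,338). The jig's entry end is at column 288 (rows 158–231), and the leg is at column ~155. The rail's way runs leftward in the image. The scene view agrees: rail (163–262, 150–185), jig entry corners (279,227) and (248,266).

```bash
cat > h.py <<'E'
import numpy as np, cv2
from scipy.optimize import minimize, least_squares
from rig import bot, imaging, finder
def proj(d,X):
    c=np.asarray(X)@np.array(d["R"]).T+d["t"]; u=c@np.array(d["camera_matrix"]).T
    return u[:,:2]/u[:,2:]
def place(p,X):
    c,s=np.cos(p[2]),np.sin(p[2]); X=np.asarray(X,float)
    return X@np.array([[c,s,0],[-s,c,0],[0,0,1]])+[p[0],p[1],0]
def box(lx,ly,h): return [[a*lx/2,b*ly/2,z] for a in(-1,1) for b in(-1,1) for z in(0,h)]
def fitbox(ds,masks,b,p0):
    def cost(p):
        e=0
        for d,m in zip(ds,masks):
            im=np.zeros((1680,2240),np.uint8)
            h=cv2.convexHull(((proj(d,place(p,b))+.5)*4).round().astype(np.int32))
            cv2.fillConvexPoly(im,h,1)
            e+=np.abs(cv2.resize(im.astype(np.float32),(560,420),interpolation=cv2.INTER_AREA)-m).sum()/m.sum()
        return e
    sim=np.array(p0)+np.array([[0,0,0],[.01,0,0],[0,.01,0],[0,0,.1]])
    r=minimize(cost,p0,method="Nelder-Mead",options=dict(initial_simplex=sim,xatol=1e-4,fatol=1e-4))
    return r.x,r.fun
E
python3 - <<'E'
from h import *
D={c:imaging.capture(c) for c in("top","scene")}
for n,L,p0 in(("rail",.26,[.463,-.253,0.05]),("short_rail",.16,[.615,-.253,0])):
    M={c:finder.outline_of(c,n)[0]["pixels"].astype(np.float32) for c in D}
    for cs in (["top"],["scene"],["top","scene"]):
        print(n,cs,np.round(fitbox([D[c] for c in cs],[M[c] for c in cs],box(.045,L,.021),p0),4) if 0 else fitbox([D[c] for c in cs],[M[c] for c in cs],box(.045,L,.021),p0))
obs={"top":[([80,-165,12],(288,158)),([-80,-165,12],(287,231)),([-80,80,12],(168,230)),([-145,80,12],(165,258)),([-52.5,-38,38],(225,215)),([-22.5,-38,38],(225,201))],
"scene":[([-80,-165,12],(279,227)),([80,-165,12],(248,263)),([-22.5,-38,38],(329,247)),([-52.5,-38,38],(334,238))]}
P={}
for c in D:
    g=cv2.cvtColor(D[c]["frame"],cv2.COLOR_RGB2GRAY)
    q=np.array([o[1] for o in obs[c]],np.float32).reshape(-1,1,2)
    q2=cv2.cornerSubPix(g,q.copy(),(4,4),(-1,-1),(3,50,.01)).reshape(-1,2); P[c]=q2
    print(c,q2.round(1).tolist())
for cs in (["top"],["scene"],["top","scene"]):
    f=lambda p:np.concatenate([(proj(D[c],place(p,np.array([o[0] for o in obs[c]])/1e3))-P[c]).ravel() for c in cs])
    r=least_squares(f,[.59,.2,0],loss="soft_l1"); print(cs,r.x.round(4),np.degrees(r.x[2]).round(2),f(r.x).round(1).tolist())
E
```

```text
rail ['top'] (array([ 0.45570653, -0.26086328,  0.09192188]), np.float64(0.03516116365790367))
rail ['scene'] (array([ 0.4584712 , -0.2632132 ,  0.09079384]), np.float64(0.11480582505464554))
rail ['top', 'scene'] (array([ 0.45581736, -0.26234471,  0.09150003]), np.float64(0.1609116494655609))
short_rail ['top'] (array([ 0.61195559, -0.25667856, -0.03877802]), np.float64(0.03828974440693855))
short_rail ['scene'] (array([ 0.61311764, -0.26084051, -0.03630858]), np.float64(0.04312354326248169))
short_rail ['top', 'scene'] (array([ 0.61254074, -0.25804582, -0.036336  ]), np.float64(0.11176196485757828))
top [[287.3999938964844, 158.39999389648438], [284.79998779296875, 231.60000610351562], [167.5, 227.39999389648438], [163.89999389648438, 258.5], [224.3000030517578, 215.5], [225.1999969482422, 200.60000610351562]]
scene [[275.6000061035156, 223.1999969482422], [248.0, 263.0], [328.1000061035156, 244.89999389648438], [331.1000061035156, 235.89999389648438]]
['top'] [0.6032 0.1776 0.2215] 12.69 [0.3, 0.6, 0.5, 0.4, 0.1, 0.2, 0.5, 0.4, -0.9, -1.3, -0.8, -0.8]
['scene'] [0.6045 0.1789 0.2151] 12.32 [0.8, 0.2, -3.7, 7.7, -0.3, -1.0, 1.2, -1.0]
['top', 'scene'] [0.6032 0.1779 0.2216] 12.69 [0.2, 0.6, 0.4, 0.4, -0.1, 0.2, 0.4, 0.4, -1.0, -1.4, -1.0, -0.9, 0.4, -0.1, -3.7, 7.6, -0.5, -1.5, 0.9, -1.5]
```

```bash
cat >> h.py <<'E'
from scipy.spatial.transform import Rotation as Ro
def down(yaw): # tool y axis at yaw (deg), z down
    a=np.radians(yaw); y=np.array([np.cos(a),np.sin(a),0]); z=np.array([0,0,-1.]); return np.array([np.cross(y,z),y,z]).T
def go(p,yaw):
    s=bot.read_state(); R=np.array(s["tcp_rot"])
    print("shift",(R.T@(np.array(p)-s["position"])).round(4).tolist(),"turn",Ro.from_matrix(R.T@down(yaw)).as_rotvec(degrees=True).round(2).tolist())
JIG=np.array([.6032,.1778,np.radians(12.65)])
E
python3 -c "
from h import *
go([.461,-.304,.12],5.2)"
```

```text
shift [0.2872, -0.1533, 0.1196] turn [0.0, -0.0, -69.94]
```

Emit:
play_rows([
  [[0.287,-0.153,0.12,0,0,-70],[0.287,-0.153,0.12,0,0,-70],[0.287,-0.153,0.12,0,0,-70],[0.287,-0.153,0.12,0,0,-70],[0.287,-0.153,0.12,0,0,-70],[0.287,-0.153,0.12,0,0,-70],[0.287,-0.153,0.12,0,0,-70],[0.287,-0.153,0.12,0,0,-70]],
], fingers=0.087)

```text
time_s: 1.87
position: [0.4545, -0.3131, 0.1238]
tcp_rot: [[0.124, 0.992, 0.001], [0.992, -0.124, -0.001], [-0.0, 0.001, -1.0]]
force: [0.4, -0.2, -0.3]
opening: 0.999
grasp_force: 0.0
```

```bash
python3 -c "
from h import *
go([.461,-.304,.12],5.2)"
```

```text
shift [0.0098, 0.0053, 0.0038] turn [0.04, 0.03, -12.32]
```

Emit:
play_rows([
  [[0.01,0.005,0.004,0,0,-12.3],[0.01,0.005,0.004,0,0,-12.3],[0.01,0.005,0.004,0,0,-12.3]],
])

```text
time_s: 2.12
position: [0.4604, -0.3038, 0.1197]
tcp_rot: [[-0.089, 0.996, -0.001], [0.996, 0.089, 0.001], [0.001, -0.001, -1.0]]
force: [-0.8, 0.2, -0.3]
opening: 0.998
grasp_force: 0.0
```

```bash
python3 - <<'E'
from h import *
d=imaging.capture("wrist"); cv2.imwrite("pics/w1.png",d["frame"][:,:,::-1])
for r in finder.outline_of("wrist","rail")[:2]:
    m=r["pixels"].astype(np.float32); print(r["confidence"],m.sum(),fitbox([d],[m],box(.045,.26,.021),[.4565,-.262,.0915]))
go([.461,-.304,.12],5.2)
E
```

```text
0.84 18628.0 (array([ 0.45552072, -0.26261347,  0.09623589]), np.float64(0.11735358089208603))
shift [0.0014, 0.001, 0.0003] turn [0.02, 0.04, -0.48]
```

View pics/w1.png

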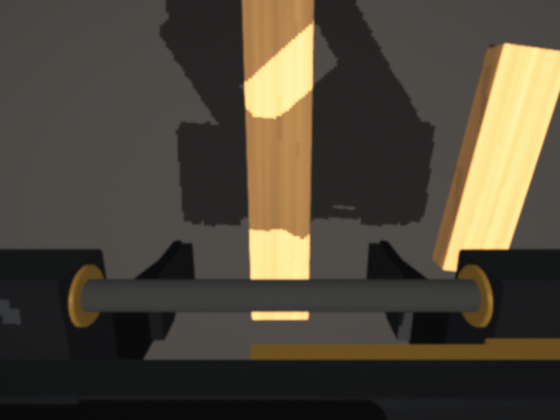

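Wrist view: the rail is centred between the fingers (columns 248–311, row ~250), and the short rail is clear on the right.

Emit:
play_rows([
  [[0,0,0.03,0,0,-0.4],[0,0,0.06,0,0,-0.4],[0,0,0.085,0,0,-0.4],[0,0,0.095,0,0,-0.4],[0,0,0.1,0,0,-0.4],[0,0,0.1,0,0,-0.4]],
])

```text
time_s: 2.72
position: [0.4594, -0.3057, 0.0197]
tcp_rot: [[-0.09, 0.996, -0.001], [0.996, 0.09, 0.001], [0.001, -0.001, -1.0]]
force: [-0.7, -0.1, 0.6]
opening: 0.995
grasp_force: 0.0
```

Emit:
play_rows([
  [[0,0,0,0,0,0],[0,0,0,0,0,0],[0,0,0,0,0,0],[0,0,0,0,0,0],[0,0,0,0,0,0],[0,0,0,0,0,0],[0,0,0,0,0,0],[0,0,0,0,0,0]],
], fingers=0.0)

```text
time_s: 3.38
position: [0.4598, -0.3051, 0.0203]
tcp_rot: [[-0.092, 0.996, 0.0], [0.996, 0.092, -0.0], [-0.0, 0.0, -1.0]]
force: [1.0, 0.5, 2.1]
opening: 0.513
grasp_force: 30.0
```

Emit:
play_rows([
  [[0,0,-0.01,0,0,0],[0,0,-0.04,0,0,0],[0,0,-0.08,0,0,0],[0,0,-0.11,0,0,0],[0,0,-0.12,0,0,0],[0,0,-0.12,0,0,0]],
])

```text
time_s: 3.88
position: [0.4612, -0.3065, 0.1434]
tcp_rot: [[-0.092, 0.996, 0.005], [0.996, 0.092, -0.005], [-0.005, 0.004, -1.0]]
force: [-0.3, -0.5, -1.0]
opening: 0.517
grasp_force: 30.0
```

```bash
python3 - <<'E'
from h import *
from scipy.ndimage import binary_erosion
def unproj(d,px,z):
    K=np.array(d["camera_matrix"]);R=np.array(d["R"]);t=np.array(d["t"]);C=-R.T@t
    r=np.c_[px,np.ones(len(px))]@np.linalg.inv(K).T@R; return C+r*((z-C[2])/r[:,2])[:,None]
for c in("top","scene"):
    d=imaging.capture(c); o=finder.outline_of(c,"rotary_tool")[0]; m=o["pixels"]
    ys,xs=np.nonzero(m)
    for z in(.0,.025,.05):
        W=unproj(d,np.c_[xs,ys].astype(float),z)
        J=(W[:,:2]-JIG[:2])@np.array([[np.cos(JIG[2]),-np.sin(JIG[2])],[np.sin(JIG[2]),np.cos(JIG[2])]])*1e3
        print(c,z,m.sum(),"xr",J[:,0].min().round(),J[:,0].max().round(),[(a,(J[(J[:,0]>a-6)&(J[:,0]<a+6),1].max().round(),J[(J[:,0]>a-6)&(J[:,0]<a+6),1].min().round()) if ((J[:,0]>a-6)&(J[:,0]<a+6)).any() else None) for a in range(-60,141,20)])
    cv2.imwrite(f"pics/{c}1.png",d["frame"][:,:,::-1])
E
```

```text
top 0.0 1934 xr -37.0 190.0 [(-60, None), (-40, (np.float64(-217.0), np.float64(-223.0))), (-20, (np.float64(-227.0), np.float64(-229.0))), (0, (np.float64(-224.0), np.float64(-250.0))), (20, (np.float64(-224.0), np.float64(-265.0))), (40, (np.float64(-228.0), np.float64(-280.0))), (60, (np.float64(-232.0), np.float64(-287.0))), (80, (np.float64(-238.0), np.float64(-296.0))), (100, (np.float64(-245.0), np.float64(-304.0))), (120, (np.float64(-256.0), np.float64(-313.0))), (140, (np.float64(-262.0), np.float64(-322.0)))]
top 0.025 1934 xr -43.0 178.0 [(-60, None), (-40, (np.float64(-215.0), np.float64(-221.0))), (-20, (np.float64(-224.0), np.float64(-235.0))), (0, (np.float64(-222.0), np.float64(-251.0))), (20, (np.float64(-224.0), np.float64(-268.0))), (40, (np.float64(-228.0), np.float64(-278.0))), (60, (np.float64(-230.0), np.float64(-287.0))), (80, (np.float64(-240.0), np.float64(-295.0))), (100, (np.float64(-246.0), np.float64(-302.0))), (120, (np.float64(-254.0), np.float64(-313.0))), (140, (np.float64(-265.0), np.float64(-321.0)))]
top 0.05 1934 xr -48.0 165.0 [(-60, None), (-40, (np.float64(-214.0), np.float64(-218.0))), (-20, (np.float64(-220.0), np.float64(-240.0))), (0, (np.float64(-220.0), np.float64(-254.0))), (20, (np.float64(-223.0), np.float64(-268.0))), (40, (np.float64(-227.0), np.float64(-278.0))), (60, (np.float64(-231.0), np.float64(-286.0))), (80, (np.float64(-239.0), np.float64(-295.0))), (100, (np.float64(-249.0), np.float64(-303.0))), (120, (np.float64(-257.0), np.float64(-314.0))), (140, (np.float64(-264.0), np.float64(-318.0)))]Traceback (most recent call last):
  File "<stdin>", line 7, in <module>
IndexError: list index out of range
```

```bash
cat >> h.py <<'E'
def rail(th,fx,fy,z,off=.0428):
    a=np.radians(th); f=np.array([-np.sin(a),np.cos(a)]); n=np.array([np.cos(a),np.sin(a)])
    t=np.array([fx,fy])/1e3+.0225*n-(.13+off)*f
    p=place(JIG,[[t[0],t[1],z]])[0]; print(th,p.round(4).tolist(),end=" "); go(p,np.degrees(JIG[2])+th)
def where(off=.0428):
    s=bot.read_state(); R=np.array(s["tcp_rot"]); y=R[:,1]; a=np.arctan2(y[1],y[0])-JIG[2]
    c,q=np.cos(JIG[2]),np.sin(JIG[2]); t=(np.array(s["position"][:2])-JIG[:2])@np.array([[c,-q],[q,c]])
    F=np.array(s["force"]); n=np.array([np.cos(a),np.sin(a)]); f=np.array([-n[1],n[0]])
    print("t",s["time_s"],"th",np.degrees(a).round(2),"FL",((t+(.13+off)*f-.0225*n)*1e3).round(1),"z",round(s["position"][2],4),"F jig",(F[:2]@np.array([[c,-q],[q,c]])).round(1),F[2].round(1),"M",np.round(s["moment"],2),"g",s["grasp_force"])
E
python3 - <<'E'
from h import *
d=imaging.capture("scene"); cv2.imwrite("pics/s1.png",d["frame"][:,:,::-1])
where()
rail(30,-12,3,.14); rail(30,-12,3,.036)
E
```

```text
t 4.1333 th -7.4 FL [-246.6 -264.3] z 0.1383 F jig [-0.2  0.8] -1.5 M [-0.07 -0.11  0.03] g 29.99493956565857
30 [0.7245, 0.0662, 0.14] shift [0.3445, 0.2986, -0.0014] turn [-0.09, -0.23, -37.4]
30 [0.7245, 0.0662, 0.036] shift [0.3442, 0.2989, 0.1026] turn [-0.09, -0.23, -37.4]
```

View pics/s1.png

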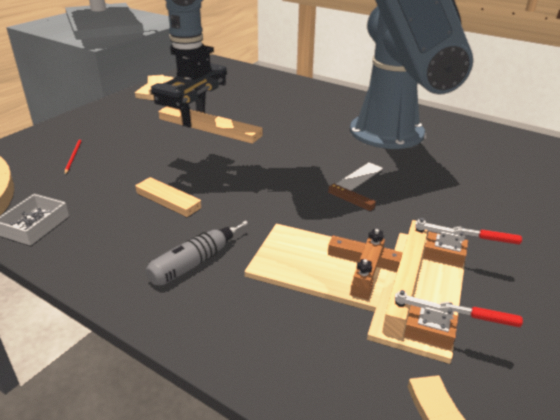

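Scene view: the rail is held about level at (160–262, 110–138). The rotary tool's nose, at (240,225), sits just behind the jig's entry. A straight lay-down would hit the tool, so I'll enter yawed and then straighten.

Emit:
play_rows([
  [[0.02,0.017,0,0,0,-4],[0.055,0.048,0,0,0,-9],[0.085,0.074,0,0,0,-14],[0.115,0.1,0,0,0,-19],[0.145,0.126,0,0,0,-24],[0.175,0.152,0,0,0,-29],[0.205,0.178,0,0,0,-33],[0.235,0.204,0,-0.1,-0.2,-37.4]],
])

```text
time_s: 4.8
position: [0.6413, -0.0505, 0.1378]
tcp_rot: [[-0.68, 0.733, -0.001], [0.733, 0.68, -0.002], [-0.001, -0.002, -1.0]]
force: [0.4, -0.5, -1.7]
opening: 0.509
grasp_force: 30.0
```

```bash
python3 -c "
from h import *
where(); rail(30,-12,3,.14)"
```

```text
t 4.8 th 30.21 FL [-119.2  -93. ] z 0.1378 F jig [ 0.3 -0.6] -1.7 M [-0.04 -0.19 -0.01] g 29.992924332618713
30 [0.7245, 0.0662, 0.14] shift [0.029, 0.1403, -0.0024] turn [-0.1, 0.03, 0.21]
```

Emit:
play_rows([
  [[0.006,0.03,0,-0.1,0,0.2],[0.013,0.065,0,-0.1,0,0.2],[0.02,0.1,0,-0.1,0,0.2],[0.026,0.125,0,-0.1,0,0.2],[0.029,0.137,0,-0.1,0,0.2],[0.029,0.14,0,-0.1,0,0.2],[0.029,0.14,0,-0.1,0,0.2],[0.029,0.14,0,-0.1,0,0.2]],
])

```text
time_s: 5.47
position: [0.7234, 0.0623, 0.1389]
tcp_rot: [[-0.674, 0.738, 0.001], [0.738, 0.674, -0.002], [-0.002, -0.001, -1.0]]
force: [0.1, -0.9, -1.2]
opening: 0.515
grasp_force: 30.0
```

```bash
python3 - <<'E'
from h import *
where()
d=imaging.capture("top"); cv2.imwrite("pics/t2.png",d["frame"][:,:,::-1])
s=bot.read_state(); zb=s["position"][2]-.0203
for c in("top","scene"):
    D=imaging.capture(c)
    for r in finder.outline_of(c,"rail")[:1]:
        m=r["pixels"].astype(np.float32); b=np.array(box(.045,.26,.021))+[0,0,zb]
        p=s["position"]; y=np.array(s["tcp_rot"])[:,1]; a=np.arctan2(y[1],y[0])
        p0=[p[0]-.0428*np.sin(a),p[1]+.0428*np.cos(a),a]
        print(c,r["confidence"],m.sum(),"expected",np.round(p0,4),fitbox([D],[m],b,p0))
rail(30,-12,3,.036)
E
```

```text
t 5.4667 th 29.76 FL [-13.3  -0.1] z 0.1389 F jig [-0.1 -0.9] -1.2 M [-0.05 -0.15 -0.  ] g 29.99483585357666
top 0.97 488.0 expected [0.6946 0.0936 0.7394] (array([0.70061661, 0.05606736, 1.00204688]), np.float64(6.645875930786133))
scene 0.72 3074.0 expected [0.6946 0.0936 0.7394] (array([0.69558413, 0.09209085, 0.73348551]), np.float64(0.321466326713562))
30 [0.7245, 0.0662, 0.036] shift [0.0032, 0.0026, 0.1044] turn [0.11, 0.21, -0.3]
```

View pics/t2.png

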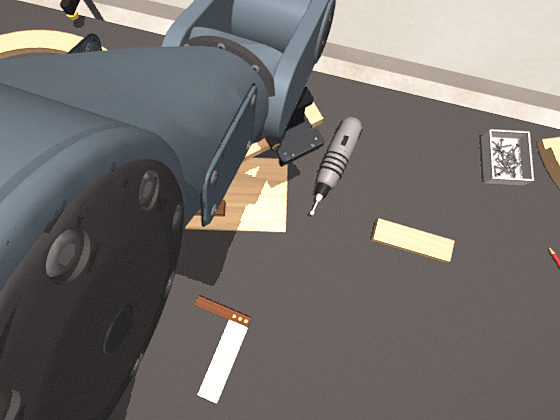

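Top view: the arm hides the jig. The rail's rear end shows at (318,113), left of the rotary tool at (340,130), and the scene fit agrees with the expected rail pose. Lowering.

Emit:
play_rows([
  [[0.003,0.002,0.015,0.1,0.2,0.2],[0.003,0.002,0.035,0.1,0.2,0.2],[0.003,0.002,0.055,0.1,0.2,0.2],[0.003,0.002,0.07,0.1,0.2,0.2],[0.003,0.002,0.082,0.1,0.2,0.2],[0.003,0.002,0.09,0.1,0.2,0.2],[0.003,0.002,0.094,0.1,0.2,0.2],[0.003,0.002,0.094,0.1,0.2,0.2]],
])

```text
time_s: 6.38
position: [0.7242, 0.0672, 0.045]
tcp_rot: [[-0.672, 0.74, -0.001], [0.74, 0.672, 0.0], [0.001, -0.0, -1.0]]
force: [-0.8, 1.0, -2.2]
opening: 0.513
grasp_force: 30.0
```

```bash
python3 - <<'E'
from h import *
where()
d=imaging.capture("scene"); f=d["frame"][160:360,200:480]; cv2.imwrite("pics/s2.png",cv2.resize(f,None,fx=2.8,fy=2.8,interpolation=cv2.INTER_CUBIC)[:,:,::-1])
rail(30,-12,3,.0323)
E
```

```text
t 6.3833 th 29.59 FL [-11.1   4.7] z 0.045 F jig [-0.6  1.1] -2.2 M [-0.01 -0.19 -0.02] g 29.99502718448639
30 [0.7245, 0.0662, 0.0323] shift [-0.0005, -0.0008, 0.0137] turn [0.04, 0.02, -0.4]
```

View pics/s2.png

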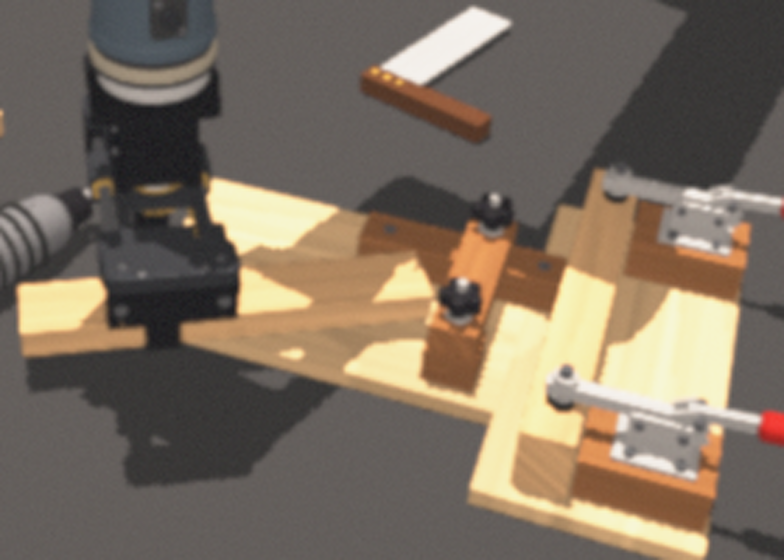

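Crop: the rail's front (around (430,280)) is just before the bar and beside the fence, and its rear (20,300) is clear of the rotary tool. Lowering to the base.

Emit:
play_rows([
  [[0,0,0.004,0,0,-0.4],[0,0,0.008,0,0,-0.4],[0,0,0.01,0,0,-0.4],[0,0,0.012,0,0,-0.4],[0,0,0.0125,0,0,-0.4],[0,0,0.0125,0,0,-0.4],[0,0,0.0125,0,0,-0.4]],
])

```text
time_s: 7.02
position: [0.7247, 0.0671, 0.0337]
tcp_rot: [[-0.678, 0.735, 0.001], [0.735, 0.678, 0.0], [-0.0, 0.001, -1.0]]
force: [1.0, -0.6, -1.2]
opening: 0.514
grasp_force: 30.0
```

```bash
python3 - <<'E'
from h import *
where(); rail(20,-15,25,.0325);rail(12,-17,50,.0325)
E
```

```text
t 7.0167 th 30.0 FL [-11.6   3.8] z 0.0337 F jig [ 0.9 -0.8] -1.2 M [ 0.01 -0.23  0.01] g 29.994889497756958
20 [0.6953, 0.0656, 0.0325] shift [0.0188, -0.0227, 0.0012] turn [0.04, 0.02, 10.0]
12 [0.6682, 0.0752, 0.0325] shift [0.0442, -0.0361, 0.0012] turn [0.05, 0.02, 18.0]
```

Emit:
play_rows([
  [[0,0,0.001,0,0,0],[0,0,0.0015,0,0,0],[0,0,0.0015,0,0,0],[0,0,0.0015,0,0,0]],
])

```text
time_s: 7.35
position: [0.7248, 0.0672, 0.0324]
tcp_rot: [[-0.677, 0.736, 0.001], [0.736, 0.677, 0.0], [-0.001, 0.001, -1.0]]
force: [-0.7, 0.4, 0.2]
opening: 0.514
grasp_force: 30.0
```

Emit:
play_rows([
  [[0.003,-0.003,0.0003,0,0,1.5],[0.007,-0.008,0.0003,0,0,3.5],[0.011,-0.013,0.0003,0,0,5.5],[0.015,-0.018,0.0003,0,0,8],[0.018,-0.022,0.0003,0,0,9.5],[0.019,-0.023,0.0003,0,0,10],[0.019,-0.023,0.0003,0,0,10]],
])

```text
time_s: 7.93
position: [0.6948, 0.0654, 0.0324]
tcp_rot: [[-0.54, 0.842, 0.001], [0.842, 0.54, -0.0], [-0.0, 0.001, -1.0]]
force: [-0.3, -0.6, 2.5]
opening: 0.515
grasp_force: 30.0
```

```bash
python3 - <<'E'
from h import *
where(); rail(12,-17,50,.0325)
E
```

```text
t 7.9333 th 20.01 FL [-15.5  24.9] z 0.0324 F jig [-0.4 -0.5] 2.5 M [-0.13  0.06 -0.06] g 29.993873834609985
12 [0.6682, 0.0752, 0.0325] shift [0.0226, -0.0171, -0.0001] turn [0.04, 0.02, 8.01]
```

Emit:
play_rows([
  [[0.003,-0.002,0,0,0,1],[0.008,-0.006,0,0,0,3],[0.013,-0.01,0,0,0,5],[0.018,-0.014,0,0,0,6.5],[0.021,-0.016,0,0,0,7.5],[0.0225,-0.017,0,0,0,8],[0.0225,-0.017,0,0,0,8]],
])

```text
time_s: 8.52
position: [0.6688, 0.0754, 0.0324]
tcp_rot: [[-0.417, 0.909, 0.002], [0.909, 0.417, 0.0], [-0.001, 0.002, -1.0]]
force: [0.9, -1.0, 3.8]
opening: 0.515
grasp_force: 30.0
```

```bash
python3 - <<'E'
from h import *
where(); rail(0,-19,54,.0323)
E
```

```text
t 8.5167 th 11.99 FL [-16.3  50.1] z 0.0324 F jig [ 0.6 -1.1] 3.8 M [-0.12 -0.07 -0.1 ] g 29.992996752262115
0 [0.6326, 0.0627, 0.0323] shift [0.0035, -0.0382, 0.0] turn [0.1, 0.03, 11.99]
```

Emit:
play_rows([
  [[0.0005,-0.004,0,0,0,1.2],[0.001,-0.01,0,0,0,3.1],[0.0015,-0.017,0,0,0,5.3],[0.002,-0.024,0,0,0,7.5],[0.0025,-0.03,0,0,0,9.5],[0.003,-0.035,0,0,0,11],[0.0035,-0.038,0,0,0,12],[0.0035,-0.038,0,0,0,12]],
])

```text
time_s: 9.18
position: [0.6326, 0.0625, 0.0324]
tcp_rot: [[-0.217, 0.976, 0.002], [0.976, 0.217, 0.0], [-0.0, 0.002, -1.0]]
force: [2.1, -1.4, 6.0]
opening: 0.515
grasp_force: 30.0
```

```bash
python3 - <<'E'
from h import *
where(); 
d=imaging.capture("scene"); f=d["frame"][160:360,200:480]; cv2.imwrite("pics/s3.png",cv2.resize(f,None,fx=2.8,fy=2.8,interpolation=cv2.INTER_CUBIC)[:,:,::-1])
E
```

```text
t 9.1833 th -0.1 FL [-18.7  53.9] z 0.0324 F jig [ 1.7 -1.9] 6.0 M [-0.1  -0.24 -0.14] g 29.99309867620468
```

View pics/s3.png

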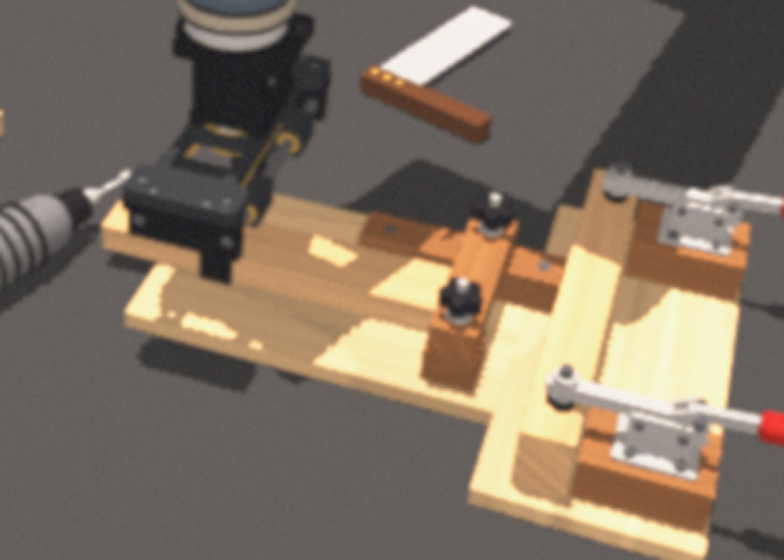

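Crop: the rail is straight and its front is under the bar. Its rear (105,230) just clears the tool's nose at (130,175). Now seating it on the fence.

Emit:
play_rows([
  [[0,-0.0005,-0.0002,0,0,0],[0,-0.001,-0.0003,0,0,0],[0,-0.0015,-0.0003,0,0,0],[0,-0.002,-0.0003,0,0,0],[0,-0.0025,-0.0003,0,0,0],[0,-0.0025,-0.0003,0,0,0]],
])

```text
time_s: 9.73
position: [0.6306, 0.0622, 0.0324]
tcp_rot: [[-0.219, 0.976, 0.002], [0.976, 0.219, 0.0], [-0.0, 0.002, -1.0]]
force: [3.4, 0.5, 6.4]
opening: 0.513
grasp_force: 30.0
```

```bash
python3 -c "
from h import *
where()"
```

```text
t 9.7333 th -0.03 FL [-21.  54.] z 0.0324 F jig [ 3.4 -0.3] 6.4 M [ 0.06 -0.53 -0.14] g 29.993057548999786
```

Emit:
play_rows([
  [[0,0,-0.0005,0,0,0],[0,-0.0003,-0.0005,0,0,0],[0,-0.0006,-0.0005,0,0,0],[0,-0.001,-0.0005,0,0,0],[0,-0.001,-0.0005,0,0,0]],
])

```text
time_s: 10.15
position: [0.6298, 0.062, 0.0324]
tcp_rot: [[-0.218, 0.976, 0.003], [0.976, 0.218, 0.001], [0.0, 0.003, -1.0]]
force: [4.2, 1.9, 0.3]
opening: 0.513
grasp_force: 30.0
```

```bash
python3 -c "
from h import *
where()"
```

```text
t 10.15 th -0.08 FL [-21.7  54. ] z 0.0324 F jig [4.5 0.9] 0.3 M [ 0.17 -0.93 -0.39] g 29.999196231365204
```

Emit:
play_rows([
  [[0,0,0,0.1,0,-0.2],[0,0,0.0001,0.15,0,-0.4],[0,0,0.0001,0.15,0,-0.4],[0,0,0.0001,0.15,0,-0.4]],
])

```text
time_s: 10.48
position: [0.6301, 0.0621, 0.0324]
tcp_rot: [[-0.223, 0.975, 0.001], [0.975, 0.223, 0.001], [0.001, 0.001, -1.0]]
force: [5.3, 1.8, 1.0]
opening: 0.513
grasp_force: 30.0
```

```bash
python3 -c "
from h import *
where()"
```

```text
t 10.4833 th 0.22 FL [-22.3  54. ] z 0.0324 F jig [5.6 0.6] 1.0 M [ 0.18 -0.9  -0.71] g 30.03251999616623
```

Flush on the fence: the contact resultant lies mid-overlap. Sliding forward.

Emit:
play_rows([
  [[0.002,0,0,0,0,0],[0.006,0,0,0,0,0],[0.01,0,0,0,0,0],[0.014,0,0,0,0,0],[0.018,0,0,0,0,0],[0.022,0,0,0,0,0],[0.025,0,0,0,0,0],[0.026,0,0,0,0,0]],
])

```text
time_s: 11.15
position: [0.6246, 0.0867, 0.0324]
tcp_rot: [[-0.223, 0.975, 0.001], [0.975, 0.223, -0.001], [-0.001, 0.001, -1.0]]
force: [5.7, -1.8, 0.2]
opening: 0.513
grasp_force: 30.0
```

```bash
python3 -c "
from h import *
where()"
```

```text
t 11.15 th 0.26 FL [-22.4  79.2] z 0.0324 F jig [ 5.2 -3. ] 0.2 M [-0.42 -1.03 -0.76] g 30.03713607788086
```

Emit:
play_rows([
  [[0.002,0,0,0,0,0],[0.005,0,0,0,0,0],[0.008,0,0,0,0,0],[0.01,0,0,0,0,0],[0.012,0,0,0,0,0],[0.013,0,0,0,0,0],[0.014,0,0,0,0,0],[0.0145,0,0,0,0,0]],
])

```text
time_s: 11.82
position: [0.6214, 0.1005, 0.0324]
tcp_rot: [[-0.223, 0.975, 0.001], [0.975, 0.223, -0.001], [-0.001, 0.001, -1.0]]
force: [6.2, -2.2, 1.1]
opening: 0.517
grasp_force: 30.0
```

Emit:
play_rows([
  [[0.0005,0,0,0,0,0],[0.001,0,0,0,0,0],[0.0015,0,0,0,0,0],[0.002,0,0,0,0,0],[0.0025,0,0,0,0,0],[0.003,0,0,0,0,0]],
])

```text
time_s: 12.32
position: [0.6208, 0.1033, 0.0324]
tcp_rot: [[-0.223, 0.975, 0.001], [0.975, 0.223, -0.001], [-0.001, 0.001, -1.0]]
force: [5.2, -2.8, -0.4]
opening: 0.513
grasp_force: 30.0
```

```bash
python3 -c "
from h import *
where()"
```

```text
t 12.3167 th 0.24 FL [-22.4  96.2] z 0.0324 F jig [ 4.5 -3.9] -0.4 M [-0.34 -1.02 -0.7 ] g 30.03451019525528
```

Drag is about 3–4 N with no contact yet. Continuing at ~6 mm/s.

Emit:
play_rows([
  [[0.0005,0,0,0,0,0],[0.001,0,0,0,0,0],[0.0015,0,0,0,0,0],[0.002,0,0,0,0,0],[0.002,0,0,0,0,0]],
])

```text
time_s: 12.73
position: [0.6203, 0.1053, 0.0324]
tcp_rot: [[-0.223, 0.975, 0.001], [0.975, 0.223, -0.001], [-0.001, 0.001, -1.0]]
force: [5.4, -1.7, -0.2]
opening: 0.517
grasp_force: 30.0
```

Emit:
play_rows([
  [[0.0005,0,0,0,0,0],[0.001,0,0,0,0,0],[0.0015,0,0,0,0,0],[0.0015,0,0,0,0,0]],
])

```text
time_s: 13.07
position: [0.62, 0.1068, 0.0324]
tcp_rot: [[-0.223, 0.975, 0.001], [0.975, 0.223, -0.001], [-0.001, 0.001, -1.0]]
force: [5.2, -2.6, 0.0]
opening: 0.514
grasp_force: 30.0
```

Emit:
play_rows([
  [[0.0005,0,0,0,0,0],[0.001,0,0,0,0,0],[0.0015,0,0,0,0,0],[0.0015,0,0,0,0,0]],
])

```text
time_s: 13.4
position: [0.6198, 0.1077, 0.0324]
tcp_rot: [[-0.223, 0.975, 0.002], [0.975, 0.223, -0.002], [-0.002, 0.001, -1.0]]
force: [6.0, -3.9, -0.2]
opening: 0.516
grasp_force: 30.0
```

```bash
python3 -c "
from h import *
where()"
```

```text
t 13.4 th 0.26 FL [-22.4 100.7] z 0.0324 F jig [ 5.  -5.1] -0.2 M [-0.58 -1.08 -0.79] g 30.038294792175293
```

Emit:
play_rows([
  [[0.0003,0,0,0,0,0],[0.0006,0,0,0,0,0],[0.001,0,0,0,0,0],[0.001,0,0,0,0,0],[0.001,0,0,0,0,0]],
])

```text
time_s: 13.82
position: [0.6198, 0.1077, 0.0324]
tcp_rot: [[-0.223, 0.975, 0.002], [0.975, 0.223, -0.003], [-0.003, 0.001, -1.0]]
force: [5.8, -6.7, -0.2]
opening: 0.517
grasp_force: 30.0
```

```bash
python3 -c "
from h import *
where()"
```

```text
t 13.8167 th 0.26 FL [-22.4 100.7] z 0.0324 F jig [ 4.2 -7.8] -0.2 M [-1.06 -1.1  -0.78] g 30.04006415605545
```

Emit:
play_rows([
  [[0.0004,0,0,0,0,0],[0.0008,0,0,0,0,0],[0.0012,0,0,0,0,0],[0.0016,0,0,0,0,0],[0.002,0,0,0,0,0],[0.0025,0,0,0,0,0],[0.0025,0,0,0,0,0],[0.0025,0,0,0,0,0]],
])

```text
time_s: 14.48
position: [0.6198, 0.1079, 0.0325]
tcp_rot: [[-0.226, 0.974, 0.003], [0.974, 0.226, -0.006], [-0.007, 0.001, -1.0]]
force: [6.5, -12.8, 1.4]
opening: 0.515
grasp_force: 30.0
```

```bash
python3 - <<'E'
from h import *
for i in range(4): where(); d=imaging.capture("scene")
f=d["frame"][160:360,200:480]; cv2.imwrite("pics/s4.png",cv2.resize(f,None,fx=2.8,fy=2.8,interpolation=cv2.INTER_CUBIC)[:,:,::-1])
E
```

```text
t 14.4833 th 0.39 FL [-22.8 100.9] z 0.0325 F jig [  3.6 -13.9] 1.4 M [-2.03 -1.14 -0.51] g 30.047554671764374
t 14.5333 th 0.38 FL [-22.8 100.8] z 0.0326 F jig [  4.4 -13.9] -0.0 M [-2.1  -1.17 -0.52] g 30.047254264354706
t 14.5833 th 0.39 FL [-22.8 100.9] z 0.0325 F jig [  4.7 -14.3] -0.5 M [-2.05 -1.19 -0.56] g 30.04724085330963
t 14.6333 th 0.39 FL [-22.8 100.8] z 0.0325 F jig [  3.3 -13.2] 0.4 M [-2.1  -1.12 -0.57] g 30.04706561565399
```

View pics/s4.png

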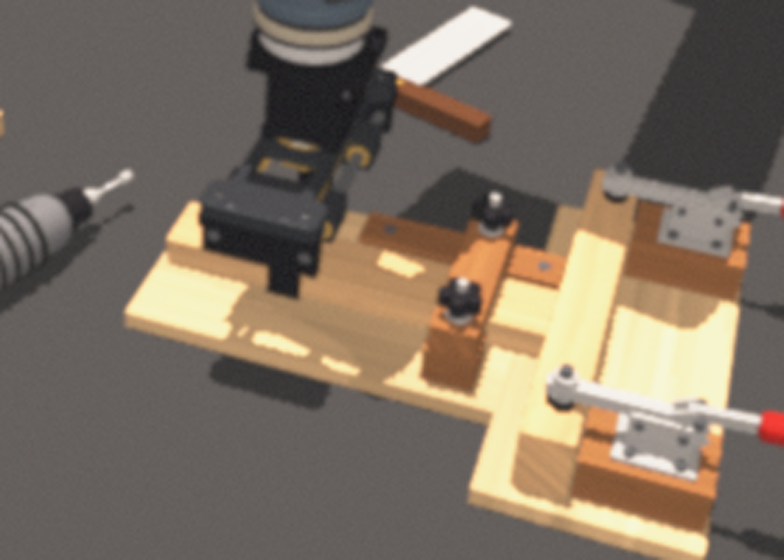

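Crop: the rail's end is at the leg (545,320), its edge is along the fence, and the push is about 14 N less drag. The tool has tipped 0.4° in pitch and 0.15° in yaw under load, so I'll trim that out.

Emit:
play_rows([
  [[0,0,0,0,0.1,0.05],[0,0,0,0,0.2,0.1],[0,0,0,0,0.3,0.15],[0,0,0,0,0.35,0.15],[0,0,0,0,0.35,0.15],[0,0,0,0,0.35,0.15]],
])

```text
time_s: 15.18
position: [0.6197, 0.1079, 0.0325]
tcp_rot: [[-0.224, 0.975, 0.001], [0.975, 0.224, -0.001], [-0.001, 0.001, -1.0]]
force: [6.0, -12.6, 0.2]
opening: 0.515
grasp_force: 30.0
```

```bash
python3 - <<'E'
from h import *
for i in range(3): where(); imaging.capture("scene")
print(np.round(bot.read_state()["tcp_rot"],4).tolist())
E
```

```text
t 15.1833 th 0.3 FL [-22.6 100.8] z 0.0325 F jig [  3.1 -13.6] 0.2 M [-2.18 -1.24 -0.35] g 30.02351850271225
t 15.2333 th 0.3 FL [-22.6 100.9] z 0.0325 F jig [  3.3 -13.7] -0.5 M [-2.19 -1.19 -0.36] g 30.02359002828598
t 15.2833 th 0.3 FL [-22.6 100.9] z 0.0325 F jig [  3.6 -13.8] -0.4 M [-2.19 -1.14 -0.45] g 30.023854672908783
[[-0.2241, 0.9746, 0.0012], [0.9746, 0.2241, -0.0006], [-0.0009, 0.001, -1.0]]
```

Emit:
play_rows([
  [[0,0,0.0001,0,0,0.05],[0,0,0.0001,0,0,0.05],[0,0,0.0001,0,0,0.05],[0,0,0.0001,0,0,0.05],[0,0,0.0001,0,0,0.05],[0,0,0.0001,0,0,0.05],[0,0,0.0001,0,0,0.05],[0,0,0.0001,0,0,0.05]],
])

```text
time_s: 16.0
position: [0.6197, 0.1079, 0.0324]
tcp_rot: [[-0.224, 0.975, 0.001], [0.975, 0.224, -0.001], [-0.001, 0.001, -1.0]]
force: [6.6, -13.4, -0.9]
opening: 0.516
grasp_force: 30.0
```

Emit:
play_rows([
  [[0,0,0,0,0,0],[0,0,0,0,0,0],[0,0,0,0,0,0],[0,0,0,0,0,0],[0,0,0,0,0,0],[0,0,0,0,0,0],[0,0,0,0,0,0],[0,0,0,0,0,0]],
])

```text
time_s: 16.67
position: [0.6197, 0.1079, 0.0324]
tcp_rot: [[-0.224, 0.975, 0.001], [0.975, 0.224, -0.001], [-0.001, 0.001, -1.0]]
force: [5.9, -12.0, 0.4]
opening: 0.516
grasp_force: 30.0
```

Emit:
play_rows([
  [[0,0,0,0,0,0],[0,0,0,0,0,0],[0,0,0,0,0,0],[0,0,0,0,0,0],[0,0,0,0,0,0],[0,0,0,0,0,0],[0,0,0,0,0,0],[0,0,0,0,0,0]],
])

```text
time_s: 17.33
position: [0.6198, 0.1079, 0.0324]
tcp_rot: [[-0.224, 0.975, 0.001], [0.975, 0.224, -0.001], [-0.001, 0.001, -1.0]]
force: [5.5, -12.6, -0.0]
opening: 0.515
grasp_force: 30.0
```

Emit:
play_rows([
  [[0,0,0,0,0,0],[0,0,0,0,0,0],[0,0,0,0,0,0],[0,0,0,0,0,0],[0,0,0,0,0,0],[0,0,0,0,0,0],[0,0,0,0,0,0],[0,0,0,0,0,0]],
])

```text
time_s: 18.0
position: [0.6197, 0.1079, 0.0324]
tcp_rot: [[-0.224, 0.975, 0.001], [0.975, 0.224, -0.001], [-0.001, 0.001, -1.0]]
force: [6.5, -12.9, -0.1]
opening: 0.515
grasp_force: 30.0
```

Emit:
play_rows([
  [[0,0,0,0,0,0],[0,0,0,0,0,0],[0,0,0,0,0,0],[0,0,0,0,0,0],[0,0,0,0,0,0],[0,0,0,0,0,0],[0,0,0,0,0,0],[0,0,0,0,0,0]],
])

```text
time_s: 18.67
position: [0.6197, 0.1079, 0.0324]
tcp_rot: [[-0.224, 0.975, 0.001], [0.975, 0.224, -0.001], [-0.001, 0.001, -1.0]]
force: [6.6, -13.7, -0.2]
opening: 0.517
grasp_force: 30.0
```

Emit:
play_rows([
  [[0,0,0,0,0,0],[0,0,0,0,0,0],[0,0,0,0,0,0],[0,0,0,0,0,0],[0,0,0,0,0,0],[0,0,0,0,0,0],[0,0,0,0,0,0],[0,0,0,0,0,0]],
])

```text
time_s: 19.33
position: [0.6197, 0.1079, 0.0324]
tcp_rot: [[-0.224, 0.975, 0.001], [0.975, 0.224, -0.001], [-0.001, 0.001, -1.0]]
force: [6.6, -12.3, 0.2]
opening: 0.512
grasp_force: 30.0
```

```bash
python3 - <<'E'
from h import *
for i in range(3): where(); imaging.capture("scene")
E
```

```text
t 19.3333 th 0.27 FL [-22.5 100.9] z 0.0324 F jig [  3.8 -13.5] 0.2 M [-2.2  -1.14 -0.33] g 30.01669943332672
t 19.3833 th 0.27 FL [-22.5 100.9] z 0.0324 F jig [  3.4 -14.3] -0.0 M [-2.23 -1.17 -0.34] g 30.016613602638245
t 19.4333 th 0.27 FL [-22.5 100.8] z 0.0324 F jig [  3.4 -13.9] -0.5 M [-2.17 -1.17 -0.31] g 30.016657412052155
```

The push has held steady for over 3 s, at about 14 N gross and 11–13 N on the leg. Handing in.

```bash
python3 -c "
from rig import bot
print(bot.hand_in())"
```

```text
the job is handed in; nothing more can be done
None
```

The longer rail lies flat against the fence, under the bar and butted against the leg; the arm still holds it with a steady push of roughly 11–13 N on the leg, held over 3 s, and the job is handed in (verdict not shown); it went in yawed to clear the rotary tool, so it was seated on the fence only after its front was under the bar.

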